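# Hang the core drills on their rail by size

### The job

Hang the four loose diamond core drills on the empty spigots of the drill rail, rim down, in order of size, each on the spigot that was made for it: the smallest on the thinnest spigot at the end, and so on up to the large one that already hangs there. Let each one down fully home, so that it hangs upright from its closed top with its diamond rim clear of the rail; knock none over, and leave the one that already hangs in its place.

Things in the scene. Friction and masses are not known exactly. Their poses are not given: they have to be found in the camera images.
- drill_30_mid (a point): Diamond core drill, the smallest: a steel tube of 30 mm outside diameter, closed on top, standing on its open end, with a bronze-coloured rim and a dark threaded shank 16 mm thick on top. 80 mm tall in all: tube 60 mm, shank 20 mm; bore 25 mm wide and 54 mm deep. Take it round the tube. The point is at its centre line, 40 mm above the rim (20 mm below the top of the tube); z points to the shank.
- drill_38_mid (a point): Diamond core drill, the second smallest: a steel tube of 38 mm outside diameter, closed on top, standing on its open end, with a bronze-coloured rim and a dark threaded shank 16 mm thick on top. 80 mm tall in all: tube 60 mm, shank 20 mm; bore 33 mm wide and 54 mm deep. Take it round the tube. The point is at its centre line, 40 mm above the rim (20 mm below the top of the tube); z points to the shank.
- drill_46_mid (a point): Diamond core drill, the third smallest: a steel tube of 46 mm outside diameter, closed on top, standing on its open end, with a bronze-coloured rim and a dark threaded shank 16 mm thick on top. 80 mm tall in all: tube 60 mm, shank 20 mm; bore 41 mm wide and 54 mm deep. Take it round the tube. The point is at its centre line, 40 mm above the rim (20 mm below the top of the tube); z points to the shank.
- drill_55_mid (a point): Diamond core drill, the largest of the four to be hung up: a steel tube of 55 mm outside diameter, closed on top, standing on its open end, with a bronze-coloured rim and a dark threaded shank 16 mm thick on top. 80 mm tall in all: tube 60 mm, shank 20 mm; bore 50 mm wide and 54 mm deep. Take it round the tube. The point is at its centre line, 40 mm above the rim (20 mm below the top of the tube); z points to the shank.
- spigot_30_top (a point): Black upright plastic spigot 18 mm thick with a tapered tip, for the 30 mm drill: number 1 in the row from the thin end. The point is the centre of its flat top, 88 mm above the bench; z is up. A drill hanging home rests with the inside of its closed top on this point: its centre is then 14 mm below it.
- spigot_38_top (a point): Black upright plastic spigot 26 mm thick with a tapered tip, for the 38 mm drill: number 2 in the row from the thin end. The point is the centre of its flat top, 88 mm above the bench; z is up. A drill hanging home rests with the inside of its closed top on this point: its centre is then 14 mm below it.
- spigot_46_top (a point): Black upright plastic spigot 34 mm thick with a tapered tip, for the 46 mm drill: number 3 in the row from the thin end. The point is the centre of its flat top, 88 mm above the bench; z is up. A drill hanging home rests with the inside of its closed top on this point: its centre is then 14 mm below it.
- spigot_55_top (a point): Black upright plastic spigot 43 mm thick with a tapered tip, for the 55 mm drill: number 4 in the row from the thin end. The point is the centre of its flat top, 88 mm above the bench; z is up. A drill hanging home rests with the inside of its closed top on this point: its centre is then 14 mm below it.
- rail: Slotted aluminium rail, 340 x 40 x 20 mm, screwed to the bench, with five spigots 68 mm tall in a row, thin to thick from left to right as the robot sees it, 54, 62, 70 and 79 mm apart (each give or take 8 mm). Origin under its middle; its y axis runs along it towards the thin end. A drill hanging home has its rim 14 mm above the rail.
- drill_64_mid (a point): The 64 mm core drill, of the same make and height as the others, which already hangs on the fifth and thickest spigot at the right end of the rail and stays there. Its top is 114 mm above the bench. The point is at its centre line, 40 mm above its rim.

How it is judged:
At the end, for the whole second after the job is handed in: Each of the four drills hangs on its own spigot (centre within 9 mm of the spigot's centre line, height within 8 mm of hanging home, upright within 0.15 rad), released and at rest, and the 64 mm drill is within 12 mm of where it was (horizontal distance between drill_30_mid and spigot_30_top below 0.009 m and z of drill_30_mid in the frame of spigot_30_top between -0.022 and -0.006 m and angle between each of drill_30_mid, drill_38_mid, drill_46_mid, drill_55_mid's own z axis and vertical below 0.15 rad and linear speed of each of drill_30, drill_38, drill_46, drill_55 below 0.01 m/s and horizontal distance between drill_38_mid and spigot_38_top below 0.009 m and z of drill_38_mid in the frame of spigot_38_top between -0.022 and -0.006 m and horizontal distance between drill_46_mid and spigot_46_top below 0.009 m and z of drill_46_mid in the frame of spigot_46_top between -0.022 and -0.006 m and horizontal distance between drill_55_mid and spigot_55_top below 0.009 m and z of drill_55_mid in the frame of spigot_55_top between -0.022 and -0.006 m and distance of drill_64_mid from where it was at the start of the episode below 0.012 m); the robot touches nothing.
It fails at once if a drill is knocked over (more than 0.9 rad from upright) (angle between any of drill_30_mid, drill_38_mid, drill_46_mid, drill_55_mid, drill_64_mid's own z axis and vertical above 0.9 rad).
It fails at once if the 64 mm drill is moved from its place (by more than 20 mm) (distance of drill_64_mid from where it was at the start of the episode above 0.02 m).
It also fails if it takes over 104 s, if anything falls off the work surface, if the arm or the gripper's body presses on something with over 40 N, if the wrist force passes 120 N, or if a joint passes its speed limit or range.

### The arm

A 7-joint arm with a two-finger parallel gripper is mounted at the origin on a cart in front of the work surface, level with it; the furniture and walls round the work are solid. World frame = base frame: x ahead of the robot, y to its left, z up, the work surface at z = 0. Lengths are in m, angles in rad, forces in N, time in s.
With the tool pointing down it reaches from about 0.4 to 0.875 m from the base axis. Payload 6.5 kg.
Tool frame: the origin (TCP) lies between the finger pads; the fingertips stand 19 mm ahead of it and the grasp point (between the pads) is the TCP; z points along the fingers, y is the line along which they close (so a half turn about z gives the same grasp; the last joint's range is limited). The gripper opens to 88 mm and grips with 3 to 60 N. Pads are 18 mm wide; open, the fingers measure 123 mm over their backs; the gripper's body (75 mm by 187 mm) begins 45 mm behind the grasp point.
Start: joints at [1.197, 0.536, -0.004, 1.538, 0.003, 1.067, -0.071], TCP at [0.197, -0.619, 0.258] pointing down, gripper open.
Joint ranges: [-2.7, 2.7], [-0.37, 2.16], [-1.27, 1.26], [0.24, 2.4], [-1.31, 4.45], [0.19, 1.91], [-2.76, 2.76]. Speed limits (rad/s): [2.39, 2.39, 3.14, 3.14, 3.14, 3.14, 3.14].

### API

Orientations are given as a unit quaternion [x, y, z, w].
In Python, from station import monitor, eyes, job gives the robot as it stands.
- The arm moves only by the tool apply_moves, never from a script. Its arguments are lists of equal length, an entry for each row: "linear": the shift along the tool's x, y, z in m, a list of three; "roll": the turn about the tool's z in degrees. A call has 1 to 5 rows; each row shifts and turns the commanded pose from where the row before left it, along the tool's axes as they then stand; what a row does not reach is not made up. A row lasts 1/8 s, in which the tool goes at most 62.5 mm and 10.7 degrees, less where a joint would pass 70% of its speed; a pose out of reach is approached as far as the arm can. A call is refused whole if a number of a shift passes 0.0625 or a number of a turn 10.7, either way. A call with a gripper value outside its range is refused whole. "jaw" is the finger opening in m, from 0 to 0.0881, set as the call begins (left out, the last holds). The fingers move at their own pace and stop on an object; "newtons" is the grip in N (left out, the last holds). Time passes only in rows, so rows that do not move let the fingers close. It gives the time, the measured TCP pose, the force, the opening and the grip force at its end, in the units of the state.
- monitor.get_obs(): the state, without advancing time (a new reading comes with each control period).
- eyes.snapshot(name): name is "scene" or "top" or "wrist"; returns the picture (400x640x3 uint8, red, green, blue); there is no depth.
- eyes.get_calibration(name): a dict with "camera_matrix" (3x3 intrinsics, pixels), "extrinsics" (4x4, takes a point from camera to world coordinates). Camera axes: x right, y up, looking along -z (the intrinsics and any distortion apply to the point x, -y, -z); pixel columns grow to the right and rows downward; lengths in m; the calibration is good to about 2 mm. The wrist camera is an equidistant fisheye: a pixel r from the principal point sees the ray r / f radians off the axis. A picture is of the moment at which its call begins: read the wrist's pose just before it. get_calibration takes no time and is no camera call; for the wrist camera it gives the pose at the moment of the call.
- job.sign_off(): hands the job in; it is judged then, once.
The state is a dict: "time": time; "joints": joint angles; "dq": joint speeds; "tau": joint torques, N m; "tool_pos": TCP position; "ee_rot": TCP orientation; "wrist_force": force on the tool from outside, world axes, zero at the start; "moment": the same for the moment, N m; "finger_gap": opening from 0.0 (shut) to 1.0 (fully open); "grip_force": force on a finger pad.
Only numpy, scipy, OpenCV 4.12 (cv2) and the standard library are available. Lean on these libraries where they do the work, as an engineer would, in place of code of your own. Each camera call takes 0.05 s, during which the arm holds its last target. There are 200 camera calls.

## Working session

There is one attempt and no reset: what is moved stays moved. The work goes in short steps, Python scripts to look and compute and a tool call to move; the robot and the scene stay as the last step left them, time stands still between calls to the robot, and variables do not carry over. Pictures are saved under pics/ and viewed, at most 14 in all, crops included, and the job is handed in when it is done.

Besides the shell and the picture viewer there is one more tool, called after "Emit:" in YAML: its name, and indented under it one key for each argument. apply_moves: Moves the arm, as the interface text tells. Its arguments: {"type":"object","properties":{"linear":{"type":"array"},"roll":{"type":"array"},"jaw":{"type":"number"},"newtons":{"type":"number"}},"required":["linear","roll"]}

```bash
mkdir -p pics; ls; python3 - <<'E'
from station import monitor, eyes, job
import cv2,numpy as np
np.set_printoptions(precision=4,suppress=True)
o=monitor.get_obs()
for k,v in o.items(): print(k,v)
for n in("scene","top"):
    c=eyes.get_calibration(n);print(n,c["camera_matrix"],c["extrinsics"],c.keys())
    cv2.imwrite(f"pics/{n}0.png",eyes.snapshot(n)[:,:,::-1])
E
```

```text
pics
time 0.0
joints [ 1.1968  0.5372 -0.0044  1.5388  0.0026  1.0673 -0.0712]
dq [ 0.0021 -0.0016  0.0002 -0.0013  0.0001  0.0016 -0.0001]
tau [  0.0005 -57.0985   0.9914 -25.1604  -0.0562   0.018    0.0002]
tool_pos [ 0.1967 -0.6189  0.2568]
ee_rot [ 0.9882  0.1533 -0.0002 -0.0008]
wrist_force [ 0.1795  0.2327 -0.2909]
moment [-0.0135 -0.0043 -0.0182]
grip_force 0.0
finger_gap 1.0004073020379656
scene [[485.7347   0.     320.3372]
 [  0.     485.7347 195.3665]
 [  0.       0.       1.    ]] [[ 0.7696  0.4984 -0.3991  0.1737]
 [-0.6384  0.587  -0.4979 -0.5329]
 [-0.0139  0.638   0.77    0.8173]
 [ 0.      0.      0.      1.    ]] dict_keys(['camera_matrix', 'extrinsics'])
top [[461.7622   0.     316.5969]
 [  0.     461.7622 201.9746]
 [  0.       0.       1.    ]] [[ 0.0037  0.9884 -0.1521  0.4106]
 [-1.      0.0041  0.0023 -0.0561]
 [ 0.0029  0.1521  0.9884  0.9572]
 [ 0.      0.      0.      1.    ]] dict_keys(['camera_matrix', 'extrinsics'])
```

View pics/scene0.png

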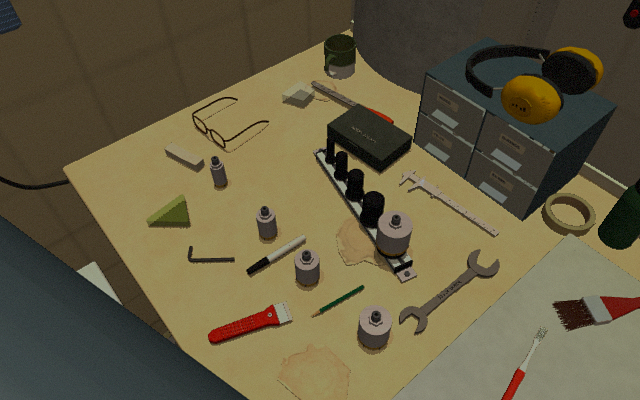

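View pics/top0.png

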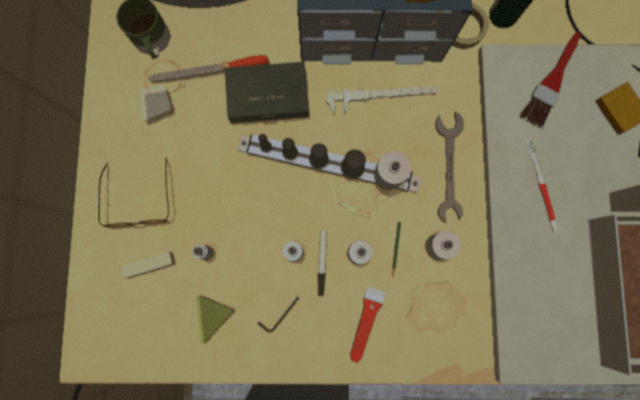

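```bash
python3 - <<'E'
import cv2
t=cv2.imread("pics/top0.png")
a=cv2.resize(t[110:210,235:435],None,fx=4,fy=4,interpolation=cv2.INTER_CUBIC)
b=[cv2.resize(t[y-25:y+25,x-25:x+25],None,fx=4,fy=4,interpolation=cv2.INTER_CUBIC) for x,y in((201,252),(292,251),(360,252),(443,245))]
c=cv2.vconcat([a,cv2.hconcat(b)])
cv2.imwrite("pics/z.png",cv2.convertScaleAbs(c,alpha=1.5))
E
```

```text
(no output)
```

View pics/z.png

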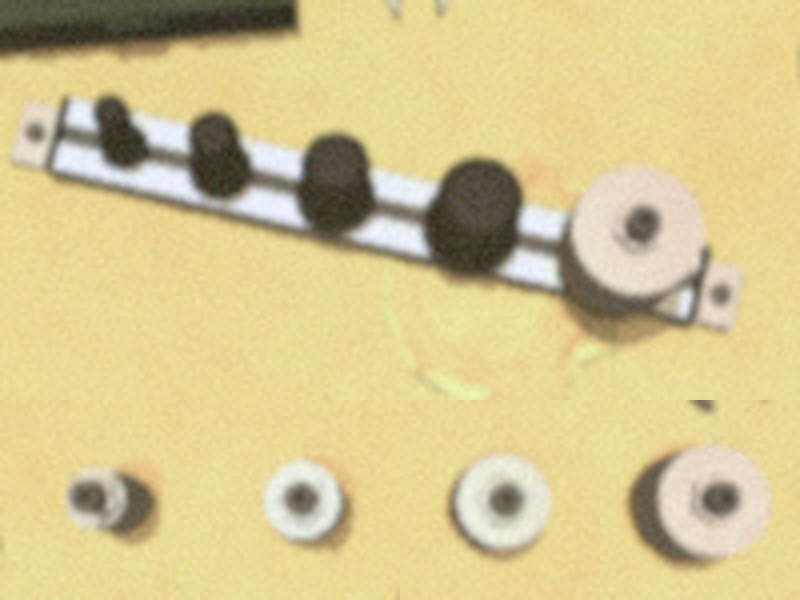

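The top view shows the four drills (pixels ~200,252; 293,251; 360,252; 446,245), the spigot tips (262,137 to 355,158) and the black box beyond the rail's thin end.

```bash
cat > h.py <<'E'
import numpy as np,cv2
from station import monitor,eyes,job
from scipy.spatial.transform import Rotation as R
np.set_printoptions(precision=4,suppress=True)
def ray(n,uv,z,c=None):
    c=c or eyes.get_calibration(n);K=c["camera_matrix"];E=c["extrinsics"]
    x=(uv[0]-K[0,2])/K[0,0];y=(uv[1]-K[1,2])/K[1,1]
    if n=="wrist":
        r=np.hypot(x,y);s=np.sin(r)/r;d=np.array([x*s,-y*s,-np.cos(r)])
    else: d=np.array([x,-y,-1])
    d=E[:3,:3]@d;p=E[:3,3];return p+d*(z-p[2])/d[2]
def proj(n,P,c=None):
    c=c or eyes.get_calibration(n);K=c["camera_matrix"];E=c["extrinsics"]
    q=E[:3,:3].T@(np.asarray(P)-E[:3,3]);x,y,z=q[0],-q[1],-q[2]
    if n=="wrist":
        h=np.hypot(x,y);t=np.arctan2(h,z)/h;x,y=x*t,y*t
    else: x,y=x/z,y/z
    return np.array([K[0,0]*x+K[0,2],K[1,1]*y+K[1,2]])
def tool(): # world->tool helper
    o=monitor.get_obs();return o,R.from_quat(o["ee_rot"])
def to(P,yaw=None):
    "shift in tool axes to bring TCP to P"
    o,r=tool();print(o["tool_pos"],"shift",r.inv().apply(np.array(P)-o["tool_pos"]),"yaw y-axis deg",np.degrees(np.arctan2(*r.apply([0,1,0])[[1,0]])))
E
python3 - <<'E'
from h import *
f=lambda p,o:((p[0]+.5)/4-.5+o[0],(p[1]+.5)/4-.5+o[1])
D={k:ray("top",f(p,o),.06) for k,p,o in((30,(97,99),(176,227)),(38,(104,101),(267,226)),(46,(101,101),(335,227)),(55,(113,101),(418,220)))}
S={k:ray("top",f(p,(235,110)),.088) for k,p in((30,(110,107)),(38,(213,128)),(46,(336,155)),(55,(481,190)))}
S[64]=ray("top",f((637,232),(235,110)),.094)
ends=[ray("top",f(p,(235,110)),0.0) for p in((35,132),(720,293))]
print(D);print(S);print(ends,"boxcorner",ray("top",f((297,30),(235,110)),.03),"cabinet",ray("top",(300,60),.0),ray("top",(450,60),0.))
for d in(D,S):
  for k in d: print(k,proj("scene",d[k]))
k=list(S.values());print([np.linalg.norm((b-a)[:2]) for a,b in zip(k,k[1:])])
to(D[30])
E
```

```text
{30: array([0.4511, 0.1671, 0.06  ]), 38: array([ 0.4528, -0.0122,  0.06  ]), 46: array([ 0.4514, -0.1423,  0.06  ]), 55: array([ 0.4655, -0.3093,  0.06  ])}
{30: array([0.6731, 0.0484, 0.088 ]), 38: array([ 0.6628, -0.0019,  0.088 ]), 46: array([ 0.6495, -0.0617,  0.088 ]), 55: array([ 0.6324, -0.1318,  0.088 ]), 64: array([ 0.6106, -0.2058,  0.094 ])}
[array([0.6857, 0.0988, 0.    ]), array([ 0.5996, -0.2652,  0.    ])] boxcorner [ 0.7327 -0.0414  0.03  ] cabinet [ 0.874  -0.0206  0.    ] [ 0.8756 -0.3511  0.    ]
30 [216.5006 164.5645]
38 [265.7713 214.8674]
46 [306.5606 258.4422]
55 [375.6291 318.9708]
30 [331.149  137.5864]
38 [342.9371 152.4173]
46 [357.5233 171.4339]
55 [375.4289 195.9491]
64 [394.9922 223.4057]
[np.float64(0.0513006444258702), np.float64(0.06124791150154994), np.float64(0.07221764925556813), np.float64(0.07712735332476423)]
[ 0.1968 -0.619   0.2569] shift [ 0.4806 -0.6717  0.1979] yaw y-axis deg -72.36129520113626
```

```bash
python3 - <<'E'
import cv2
t=cv2.imread("pics/scene0.png")
a=cv2.resize(t[130:230,310:430],None,fx=4,fy=4,interpolation=cv2.INTER_CUBIC)
b=[cv2.resize(t[y-25:y+25,x-25:x+25],None,fx=4,fy=4,interpolation=cv2.INTER_CUBIC) for x,y in((218,172),(267,222),(307,268),(375,328))]
d=cv2.vconcat([cv2.hconcat(b[:1]),cv2.hconcat(b[1:2])]);e=cv2.vconcat(b[2:])
c=cv2.hconcat([a,d])
c=cv2.hconcat([a[:400],d]); c=cv2.copyMakeBorder(c,0,0,0,100,cv2.BORDER_CONSTANT)
g=cv2.hconcat(b[2:]+[b[0]*0,b[0][:,:180]*0])
c=cv2.vconcat([c,g]) if g.shape[1]==c.shape[1] else cv2.vconcat([c[:,:g.shape[1]],g[:,:c.shape[1]]])
cv2.imwrite("pics/z2.png",cv2.convertScaleAbs(c,alpha=1.6))
E
```

```text
(no output)
```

View pics/z2.png

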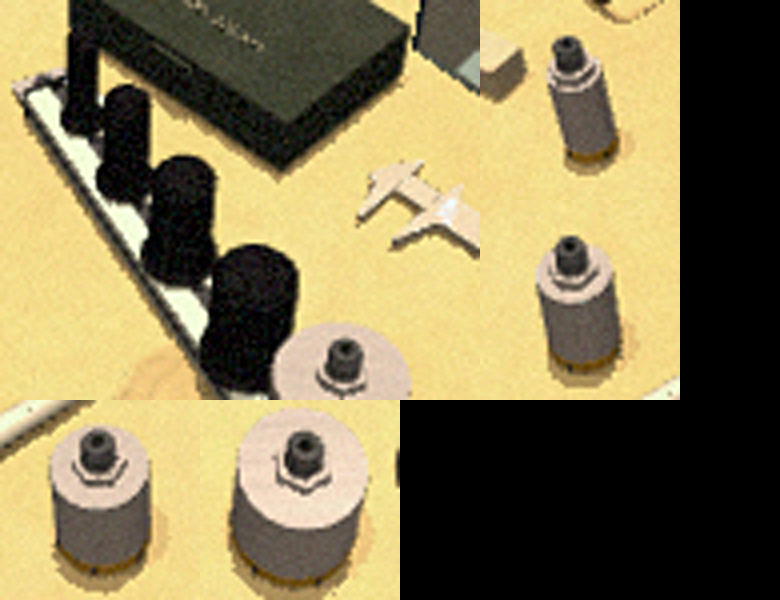

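Projected positions agree between the two cameras within about 2 mm. Moving first to the 55 mm drill.

```bash
cat >> h.py <<'E'
def plan(P,n,yaw=None):
    o,r=tool();p=o["tool_pos"].copy() if hasattr(o["tool_pos"],"copy") else np.array(o["tool_pos"])
    y=np.degrees(np.arctan2(*r.apply([0,1,0])[[1,0]]));dy=0 if yaw is None else -((yaw-y+90)%180-90)/n
    d=(np.array(P)-p)/n
    print(p,"yaw",y,"tilt",np.degrees(np.arccos(-r.apply([0,0,1])[2])),"roll/row",dy,"gap",o["finger_gap"],"F",np.array(o["wrist_force"]))
    for i in range(n if dy else 1):
        a=np.radians(y-dy*i);ya=np.array([np.cos(a),np.sin(a),0]);xa=np.array([-ya[1],ya[0],0])
        print(np.round([d@xa*1,d@ya,-d[2]],4))
E
python3 -c "
from h import *
plan([.4655,-.3093,.2],10,-13.3)"
```

```text
[ 0.1968 -0.619   0.2569] yaw -72.36129520113626 tilt 0.08537124063652991 roll/row -5.906129520113626 gap 1.0004745222321565 F [-0.2343 -0.5048  0.3134]
[ 0.035  -0.0214  0.0057]
[ 0.037  -0.0177  0.0057]
[ 0.0386 -0.0138  0.0057]
[ 0.0398 -0.0097  0.0057]
[ 0.0406 -0.0056  0.0057]
[ 0.041  -0.0013  0.0057]
[0.0409 0.0029 0.0057]
[0.0404 0.0071 0.0057]
[0.0394 0.0112 0.0057]
[0.0381 0.0152 0.0057]
```

Emit:
apply_moves:
  linear:
    - [0.035,-0.0214,0.0057]
    - [0.037,-0.0177,0.0057]
    - [0.0386,-0.0138,0.0057]
    - [0.0398,-0.0097,0.0057]
    - [0.0406,-0.0056,0.0057]
  roll: [-5.9,-5.9,-5.9,-5.9,-5.9]
  jaw: 0.088

```text
time: 0.72
tool_pos: [0.3318, -0.4633, 0.2288]
ee_rot: [0.916, 0.401, -0.0, -0.0]
wrist_force: [-0.8, 0.7, -0.1]
finger_gap: 0.998
grip_force: 0.0
```

Emit:
apply_moves:
  linear:
    - [0.041,-0.0013,0.0057]
    - [0.0409,0.0029,0.0057]
    - [0.0404,0.0071,0.0057]
    - [0.0394,0.0112,0.0057]
    - [0.0381,0.0152,0.0057]
  roll: [-5.9,-5.9,-5.9,-5.9,-5.9]

```text
time: 1.35
tool_pos: [0.4663, -0.3088, 0.2003]
ee_rot: [0.784, 0.621, -0.0, -0.0]
wrist_force: [0.2, 0.1, -0.3]
finger_gap: 0.997
grip_force: 0.0
```

```bash
python3 -c "
from h import *
c=eyes.get_calibration('wrist');print(c)
im=eyes.snapshot('wrist');cv2.imwrite('pics/w1.png',im[:,:,::-1])
plan([.4655,-.3093,.2],1,-13.3);print(proj('wrist',[.4655,-.3093,.06],c),[proj('wrist',p,c) for p in ([.6324,-.1318,.088],[.6106,-.2058,.094],[.6495,-.0617,.088])])"
```

```text
{'camera_matrix': array([[309.7069,   0.    , 322.1288],
       [  0.    , 309.7069, 195.1722],
       [  0.    ,   0.    ,   1.    ]]), 'extrinsics': array([[ 0.9737,  0.2202,  0.0583,  0.4814],
       [-0.2278,  0.9417,  0.2475, -0.2452],
       [-0.0004, -0.2542,  0.9671,  0.3276],
       [ 0.    ,  0.    ,  0.    ,  1.    ]])}
[ 0.4703 -0.3027  0.1999] yaw -12.534777672476384 tilt 0.2594110660800892 roll/row 0.7652223275236167 gap 0.9991654939968188 F [ 3.1364  3.1164 -0.1454]
[-0.0074 -0.0032 -0.0001]
[321.2306 190.4671] [array([462.5828, -37.6185]), array([467.4388,  39.8221]), array([453.6839, -96.934 ])]
```

View pics/w1.png

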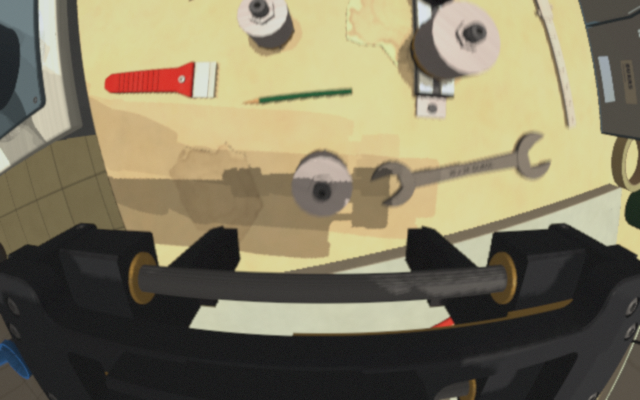

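Emit:
apply_moves:
  linear:
    - [-0.007,-0.003,0]
    - [0,0,0]
    - [0,0,0]
  roll: [0.7,0,0]

```text
time: 1.78
tool_pos: [0.4604, -0.3171, 0.2007]
ee_rot: [0.789, 0.614, -0.0, 0.0]
wrist_force: [0.3, 0.1, 0.1]
finger_gap: 0.997
grip_force: 0.0
```

```bash
cat >> h.py <<'E'
def fit(name,P,rad,im,c,sgn=None,rng=.012,step=.001):
    "circle radius rad at height P[2]: best centre by mean radial contrast (sgn +1 bright inside, -1 dark inside)"
    g=cv2.GaussianBlur(cv2.cvtColor(im,cv2.COLOR_RGB2GRAY),(3,3),0).astype(np.float32)
    th=np.arange(0,2*np.pi,np.pi/24);best=[]
    def ring(q,r):
        uv=np.array([proj(name,[q[0]+r*np.cos(t),q[1]+r*np.sin(t),P[2]],c) for t in th],np.float32)
        return cv2.remap(g,uv[None,:,0],uv[None,:,1],cv2.INTER_LINEAR)[0]
    for dx in np.arange(-rng,rng+1e-9,step):
        for dy in np.arange(-rng,rng+1e-9,step):
            q=(P[0]+dx,P[1]+dy);e=ring(q,rad-.0015)-ring(q,rad+.0015)
            e=np.abs(e) if sgn is None else sgn*e
            best.append((np.clip(e,-40,40).mean(),dx,dy))
    best.sort(reverse=True);b=np.array(best[:5]);w=b[:,1:].mean(0)
    return np.array([P[0]+w[0],P[1]+w[1],P[2]]),b[0,0],w
def shot(n,fn=None):
    c=eyes.get_calibration(n);im=eyes.snapshot(n)
    if fn: cv2.imwrite(f"pics/{fn}.png",im[:,:,::-1])
    return im,c
E
python3 -c "
from h import *
im,c=shot('wrist','w2')
D={30:[.4511,.1671],38:[.4528,-.0122],46:[.4514,-.1423],55:[.4655,-.3093]}
for k in(46,55): print(k,fit('wrist',D[k]+[.06],k/2000,im,c))
print(fit('wrist',[.6106,-.2058,.094],.032,im,c))
P=[.4655,-.3093,.06]
for k in D:
  for n in('scene','top'):
    print(k,n,fit(n,D[k]+[.06],k/2000,cv2.imread(f'pics/{n}0.png')[:,:,::-1].copy(),eyes.get_calibration(n)))
plan([.4655,-.3093,.2],1,-13.3)
for t in np.arange(0,6.28,.1):
  u=proj('wrist',[P[0]+.0275*np.cos(t),P[1]+.0275*np.sin(t),.06],c); cv2.circle(im,tuple(int(v) for v in u),0,(255,0,0),-1)
cv2.imwrite('pics/w2c.png',cv2.resize(im[130:240,260:390,::-1],None,fx=4,fy=4))
"
```

```text
46 (array([ 0.452 , -0.1447,  0.06  ]), np.float64(17.75469970703125), array([ 0.0006, -0.0024]))
55 (array([ 0.4651, -0.3081,  0.06  ]), np.float64(22.914306640625), array([-0.0004,  0.0012]))
(array([ 0.6106, -0.2058,  0.094 ]), np.float64(18.78765869140625), array([0., 0.]))
30 scene (array([0.4453, 0.1555, 0.06  ]), np.float64(20.23211669921875), array([-0.0058, -0.0116]))
30 top (array([0.4489, 0.1555, 0.06  ]), np.float64(20.43147850036621), array([-0.0022, -0.0116]))
38 scene (array([ 0.4526, -0.0098,  0.06  ]), np.float64(21.11684226989746), array([-0.0002,  0.0024]))
38 top (array([ 0.4492, -0.015 ,  0.06  ]), np.float64(15.295634269714355), array([-0.0036, -0.0028]))
46 scene (array([ 0.4416, -0.1343,  0.06  ]), np.float64(19.71356201171875), array([-0.0098,  0.008 ]))
46 top (array([ 0.4518, -0.1441,  0.06  ]), np.float64(15.227681159973145), array([ 0.0004, -0.0018]))
55 scene (array([ 0.4643, -0.3079,  0.06  ]), np.float64(17.24888038635254), array([-0.0012,  0.0014]))
55 top (array([ 0.4615, -0.2973,  0.06  ]), np.float64(18.71647071838379), array([-0.004,  0.012]))
[ 0.4606 -0.3168  0.2008] yaw -14.167805952746852 tilt 0.02204314402234933 roll/row -0.8678059527468491 gap 0.9936925257034965 F [ 1.0059  0.0559 -0.143 ]
[0.0085 0.0029 0.0008]
```

View pics/w2c.png

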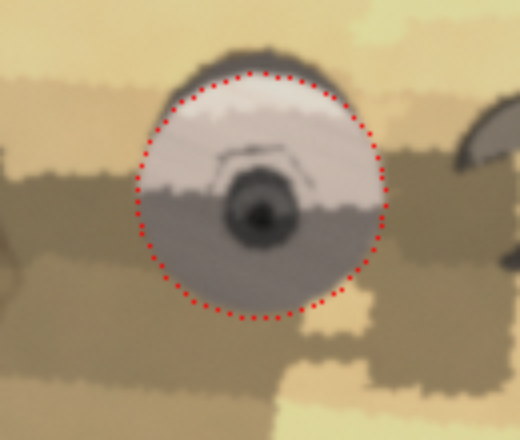

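The crop shows the predicted ring sitting on the drill's tube top, so the estimate holds. Descending.

Emit:
apply_moves:
  linear:
    - [0.0085,0.0029,0.0]
    - [0,0,0.04]
    - [0,0,0.05]
    - [0,0,0.045]
    - [0,0,0.023]
  roll: [-0.9,0,0,0,0]

```text
time: 2.45
tool_pos: [0.4654, -0.3071, 0.0404]
ee_rot: [0.783, 0.622, -0.0, -0.001]
wrist_force: [-0.3, -0.0, 0.3]
finger_gap: 0.996
grip_force: 0.0
```

Emit:
apply_moves:
  linear:
    - [0,0,0]
    - [0,0,0]
    - [0,0,0]
    - [0,0,0]
    - [0,0,0]
  roll: [0,0,0,0,0]
  jaw: 0.045
  newtons: 25

```text
time: 3.08
tool_pos: [0.4659, -0.3087, 0.0438]
ee_rot: [0.784, 0.621, -0.0, 0.0]
wrist_force: [-1.8, 1.7, 6.5]
finger_gap: 0.613
grip_force: 25.0
```

Emit:
apply_moves:
  linear:
    - [0,0,-0.03]
    - [0,0,-0.06]
    - [0,0,-0.056]
    - [0,0,0]
    - [0,0,0]
  roll: [0,0,0,0,0]

```text
time: 3.7
tool_pos: [0.4651, -0.3081, 0.1878]
ee_rot: [0.784, 0.621, -0.0, -0.001]
wrist_force: [-1.3, 1.1, -4.6]
finger_gap: 0.613
grip_force: 25.0
```

```bash
python3 -c "
from h import *
plan([.6186,-.190,.19],5,-13.3)"
```

```text
[ 0.4651 -0.3081  0.1878] yaw -13.166998006368779 tilt 0.09393833801239447 roll/row 0.02660039872624509 gap 0.6130841927290505 F [-1.2648  1.1253 -4.6043]
[ 0.03    0.0245 -0.0004]
[ 0.03    0.0245 -0.0004]
[ 0.03    0.0245 -0.0004]
[ 0.03    0.0245 -0.0004]
[ 0.03    0.0245 -0.0004]
```

Emit:
apply_moves:
  linear:
    - [0.03,0.0245,0]
    - [0.03,0.0245,0]
    - [0.03,0.0245,0]
    - [0.03,0.0245,0]
    - [0.03,0.0245,0]
  roll: [0,0,0,0,0]

```text
time: 4.32
tool_pos: [0.6188, -0.1891, 0.1856]
ee_rot: [0.783, 0.621, -0.002, -0.002]
wrist_force: [0.4, -0.6, -3.5]
finger_gap: 0.612
grip_force: 25.0
```

Emit:
apply_moves:
  linear:
    - [0,0,0]
    - [0,0,0]
    - [0,0,0]
    - [0,0,0]
    - [0,0,0]
  roll: [0,0,0,0,0]

```text
time: 4.95
tool_pos: [0.6192, -0.1908, 0.1887]
ee_rot: [0.784, 0.621, -0.0, 0.0]
wrist_force: [0.3, -0.3, -4.0]
finger_gap: 0.615
grip_force: 25.0
```

```bash
python3 -c "
from h import *
im,c=shot('wrist','w3')
o,r=tool();print(o['tool_pos'],r.as_quat())
S={30:(.6731,.0484),38:(.6628,-.0019),46:(.6495,-.0617),55:(.6324,-.1318)}
B={30:.009,38:.013,46:.017,55:.0215}
for k,s in S.items():
  for z,rr,col in((.088,.75*B[k],(255,0,0)),(.02,B[k],(0,255,0))):
   for t in np.arange(0,6.28,.15):
    u=proj('wrist',[s[0]+rr*np.cos(t),s[1]+rr*np.sin(t),z],c); cv2.circle(im,tuple(int(round(v)) for v in u),0,col,-1)
cv2.imwrite('pics/w3c.png',cv2.resize(cv2.convertScaleAbs(im[0:260,240:440,::-1],alpha=1.5),None,fx=3,fy=3,interpolation=cv2.INTER_CUBIC)[:600])
cv2.imwrite('pics/w3f.png',cv2.convertScaleAbs(im[:,:,::-1],alpha=1.5))
"
```

```text
[ 0.6193 -0.1906  0.1888] [ 0.7837  0.6212 -0.      0.0001]
```

View pics/w3c.png

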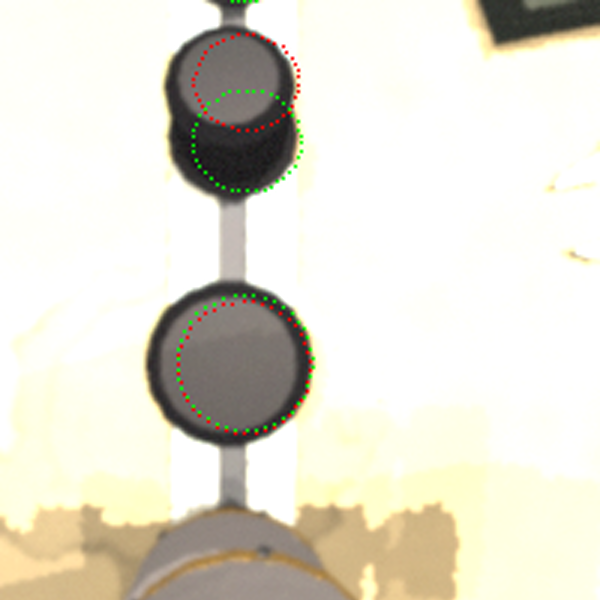

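The crop shows spigot 4's flat top at pixel (316.2, 120.5) and spigot 3's at (316.2, 25.8), both about 3–4 mm left of my estimate; using these now.

```bash
python3 -c "
from h import *
c=eyes.get_calibration('wrist')
a=ray('wrist',(316.2,120.5),.088,c);b=ray('wrist',(316.2,25.8),.088,c)
print(a,b,np.linalg.norm(a-b),np.degrees(np.arctan2(*(b-a)[[1,0]])))
# line fit with rail direction for others
u=(b-a)/np.linalg.norm(b-a);print(b+u*.061,b+u*.113)
plan([a[0],a[1],.19],2,-13.3)"
```

```text
[ 0.6294 -0.1297  0.088 ] [ 0.6458 -0.0599  0.088 ] 0.0716841703243723 76.82204681644468
[ 0.6597 -0.0005  0.088 ] [0.6716 0.0502 0.088 ]
[ 0.6193 -0.1906  0.1888] yaw -13.194308652728386 tilt 0.0073776150817652306 roll/row 0.052845673635808055 gap 0.61435818601498 F [ 0.1915 -0.243  -3.3922]
[ 0.0308 -0.002  -0.0006]
[ 0.0308 -0.0021 -0.0006]
```

Emit:
apply_moves:
  linear:
    - [0.0308,-0.002,0]
    - [0.0308,-0.0021,0]
    - [0,0,0]
    - [0,0,0]
    - [0,0,0]
  roll: [0,0,0,0,0]

```text
time: 5.62
tool_pos: [0.6293, -0.131, 0.1887]
ee_rot: [0.784, 0.621, -0.0, 0.0]
wrist_force: [-0.6, 0.5, -4.1]
finger_gap: 0.607
grip_force: 25.0
```

Emit:
apply_moves:
  linear:
    - [0,0,0.03]
    - [0,0,0.02]
    - [0,0,0.02]
    - [0,0,0.01]
    - [0,0,0]
  roll: [0,0,0,0,0]

```text
time: 6.25
tool_pos: [0.6292, -0.1293, 0.108]
ee_rot: [0.783, 0.621, -0.0, -0.0]
wrist_force: [-0.3, -0.2, -4.1]
finger_gap: 0.617
grip_force: 25.0
```

Emit:
apply_moves:
  linear:
    - [0,0,0.01]
    - [0,0,0.009]
    - [0,0,0.007]
    - [0,0,0.003]
    - [0,0,0]
  roll: [0,0,0,0,0]

```text
time: 6.88
tool_pos: [0.6295, -0.1293, 0.0795]
ee_rot: [0.783, 0.621, -0.0, -0.0]
wrist_force: [0.3, -1.0, -4.0]
finger_gap: 0.614
grip_force: 25.0
```

```bash
python3 -c "
from h import *
plan([.6294,-.1297,.0778],1,-13.3)"
```

```text
[ 0.6295 -0.1293  0.0795] yaw -13.162093413104234 tilt 0.019189797672735015 roll/row 0.13790658689576674 gap 0.6144799443779045 F [ 0.2734 -1.0249 -4.0099]
[-0.0004 -0.      0.0017]
```

Emit:
apply_moves:
  linear:
    - [0,0,0.0015]
    - [0,0,0]
    - [0,0,0]
  roll: [0,0,0]

```text
time: 7.25
tool_pos: [0.6297, -0.1294, 0.0783]
ee_rot: [0.783, 0.621, 0.0, 0.0]
wrist_force: [0.5, -0.8, -5.2]
finger_gap: 0.611
grip_force: 25.0
```

Emit:
apply_moves:
  linear:
    - [0,0,0]
    - [0,0,0]
    - [0,0,0]
    - [0,0,-0.01]
    - [0,0,-0.03]
  roll: [0,0,0,0,0]
  jaw: 0.08

```text
time: 7.88
tool_pos: [0.6285, -0.1292, 0.1179]
ee_rot: [0.783, 0.621, -0.001, -0.001]
wrist_force: [0.8, -0.3, 0.3]
finger_gap: 0.909
grip_force: 0.0
```

Emit:
apply_moves:
  linear:
    - [0,0,-0.04]
    - [0,0,-0.03]
    - [0,0,0]
    - [0,0,0]
  roll: [0,0,0,0]
  jaw: 0.088

```text
time: 8.38
tool_pos: [0.6291, -0.1294, 0.1878]
ee_rot: [0.783, 0.621, -0.0, -0.0]
wrist_force: [-0.3, -0.2, -0.5]
finger_gap: 0.999
grip_force: 0.0
```

```bash
python3 -c "
from h import *
im,c=shot('wrist','w4')
cv2.imwrite('pics/w4s.png',cv2.convertScaleAbs(im[:,:,::-1],alpha=1.5))
print([ (k,fit('wrist',p,r,im,c,-1)) for k,p,r in((46,[.6458,-.0599,.088],.0145),(38,[.6597,-.0005,.088],.0105),(30,[.6716,.0502,.088],.0065))])
plan([.4518,-.1433,.18],5,-13.3)"
```

```text
[(46, (array([ 0.6454, -0.0601,  0.088 ]), np.float64(30.60787010192871), array([-0.0004, -0.0002]))), (38, (array([ 0.6593, -0.0007,  0.088 ]), np.float64(25.05812644958496), array([-0.0004, -0.0002]))), (30, (array([0.6836, 0.0602, 0.088 ]), np.float64(0.0), array([0.012, 0.01 ])))]
[ 0.6288 -0.1294  0.1872] yaw -13.159255712648852 tilt 0.10734486910508868 roll/row 0.028148857470230836 gap 0.9992559354894163 F [-1.3034  1.2234 -0.1604]
[-0.0108 -0.0338  0.0014]
[-0.0108 -0.0338  0.0014]
[-0.0108 -0.0338  0.0014]
[-0.0108 -0.0338  0.0014]
[-0.0108 -0.0338  0.0014]
```

View pics/w4s.png

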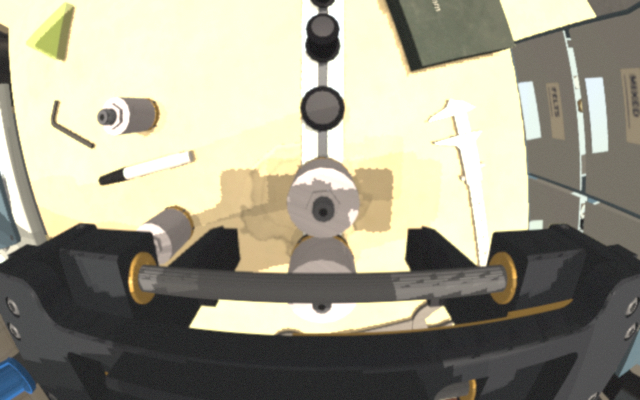

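The 55 mm drill now hangs on spigot 4 (tube top at pixel 322,200), and spigot 3 shows at (322,107). Next is the 46 mm drill.

Emit:
apply_moves:
  linear:
    - [-0.0108,-0.0338,0]
    - [-0.0108,-0.0338,0]
    - [-0.0108,-0.0338,0]
    - [-0.0108,-0.0338,0]
    - [-0.0108,-0.0338,0.007]
  roll: [0,0,0,0,0]

```text
time: 9.05
tool_pos: [0.4511, -0.1435, 0.1805]
ee_rot: [0.783, 0.621, -0.0, -0.0]
wrist_force: [-0.5, -0.2, -0.2]
finger_gap: 1.001
grip_force: 0.0
```

Emit:
apply_moves:
  linear:
    - [0,0,0]
    - [0,0,0]
    - [0,0,0]
    - [0,0,0]
    - [0,0,0]
  roll: [0,0,0,0,0]

```text
time: 9.68
tool_pos: [0.4531, -0.1434, 0.1812]
ee_rot: [0.783, 0.622, 0.0, 0.0]
wrist_force: [0.3, -0.8, -0.5]
finger_gap: 0.999
grip_force: 0.0
```

```bash
python3 -c "
from h import *
im,c=shot('wrist','w5')
f=fit('wrist',[.4517,-.1433,.06],.023,im,c,rng=.008);print(f)
print(fit('wrist',[.4527,-.0125,.06],.019,im,c,rng=.008))
plan([.4517,-.1433,.043],1,-13.3)
plan([f[0][0],f[0][1],.043],1,-13.3)"
```

```text
(array([ 0.4511, -0.1415,  0.06  ]), np.float64(26.6158447265625), array([-0.0006,  0.0018]))
(array([ 0.4539, -0.0189,  0.06  ]), np.float64(27.12542724609375), array([ 0.0012, -0.0064]))
[ 0.453  -0.1433  0.1812] yaw -13.147132358829456 tilt 0.007000002554884576 roll/row 0.15286764117054474 gap 1.001149757318779 F [ 0.3193  0.3812 -0.3593]
[-0.0002 -0.0012  0.1382]
[ 0.453  -0.1433  0.1812] yaw -13.147132358829456 tilt 0.007000002554884576 roll/row 0.15286764117054474 gap 1.001149757318779 F [ 0.3193  0.3812 -0.3593]
[ 0.0014 -0.0022  0.1382]
```

Emit:
apply_moves:
  linear:
    - [0.001,-0.0015,0.03]
    - [0,0,0.04]
    - [0,0,0.04]
    - [0,0,0.0275]
    - [0,0,0]
  roll: [0,0,0,0,0]

```text
time: 10.35
tool_pos: [0.4502, -0.1416, 0.0423]
ee_rot: [0.783, 0.622, -0.001, -0.002]
wrist_force: [0.4, 0.8, 0.4]
finger_gap: 1.002
grip_force: 0.0
```

Emit:
apply_moves:
  linear:
    - [0,0,0]
    - [0,0,0]
    - [0,0,0]
    - [0,0,0]
    - [0,0,0]
  roll: [0,0,0,0,0]
  jaw: 0.036
  newtons: 25

```text
time: 10.98
tool_pos: [0.4514, -0.1422, 0.044]
ee_rot: [0.783, 0.621, -0.0, 0.0]
wrist_force: [-1.6, -1.1, 5.7]
finger_gap: 0.52
grip_force: 25.0
```

Emit:
apply_moves:
  linear:
    - [0,0,0]
    - [0,0,-0.03]
    - [0,0,-0.06]
    - [0,0,-0.056]
    - [0,0,0]
  roll: [0,0,0,0,0]

```text
time: 11.6
tool_pos: [0.4539, -0.1429, 0.1932]
ee_rot: [0.784, 0.621, 0.002, 0.003]
wrist_force: [-0.3, -1.1, -2.6]
finger_gap: 0.52
grip_force: 25.0
```

```bash
python3 -c "
from h import *
plan([.6455,-.0600,.19],5,-13.3)"
```

```text
[ 0.4539 -0.1429  0.1932] yaw -13.193570953172499 tilt 0.4440459867254212 roll/row 0.021285809365500084 gap 0.5203486568507343 F [-0.2861 -1.0784 -2.6293]
[0.0249 0.0335 0.0006]
[0.0249 0.0335 0.0006]
[0.0249 0.0335 0.0006]
[0.0249 0.0335 0.0006]
[0.0249 0.0335 0.0006]
```

Emit:
apply_moves:
  linear:
    - [0.0249,0.0335,0]
    - [0.0249,0.0335,0]
    - [0.0249,0.0335,0]
    - [0.0249,0.0335,0]
    - [0.0249,0.0335,0]
  roll: [0,0,0,0,0]

```text
time: 12.22
tool_pos: [0.6429, -0.0585, 0.1871]
ee_rot: [0.783, 0.621, -0.001, -0.001]
wrist_force: [-0.2, 0.9, -2.7]
finger_gap: 0.517
grip_force: 25.0
```

Emit:
apply_moves:
  linear:
    - [0,0,0]
    - [0,0,0]
    - [0,0,0]
    - [0,0,0]
    - [0,0,0]
  roll: [0,0,0,0,0]

```text
time: 12.85
tool_pos: [0.6427, -0.0595, 0.1899]
ee_rot: [0.784, 0.621, -0.0, 0.0]
wrist_force: [0.0, 1.0, -1.8]
finger_gap: 0.517
grip_force: 25.0
```

```bash
python3 -c "
from h import *
plan([.6455,-.0600,.105],1,-13.3)"
```

```text
[ 0.6427 -0.0595  0.1899] yaw -13.19468528307492 tilt 0.018563543554621365 roll/row 0.10531471692507921 gap 0.5173464069341736 F [ 0.0498  0.9692 -1.8121]
[0.0002 0.0028 0.0849]
```

Emit:
apply_moves:
  linear:
    - [0.0002,0.0028,0]
    - [0,0,0.03]
    - [0,0,0.03]
    - [0,0,0.02]
    - [0,0,0.005]
  roll: [0,0,0,0,0]

```text
time: 13.48
tool_pos: [0.6451, -0.0595, 0.1034]
ee_rot: [0.783, 0.621, -0.001, -0.001]
wrist_force: [0.4, 0.8, -1.2]
finger_gap: 0.52
grip_force: 25.0
```

Emit:
apply_moves:
  linear:
    - [0,0,0.006]
    - [0,0,0.008]
    - [0,0,0.007]
    - [0,0,0.004]
    - [0,0,0]
  roll: [0,0,0,0,0]

```text
time: 14.1
tool_pos: [0.6455, -0.0595, 0.0794]
ee_rot: [0.783, 0.621, -0.0, -0.0]
wrist_force: [0.1, -0.9, -1.4]
finger_gap: 0.518
grip_force: 25.0
```

Clean descent; lowering the last millimetre and releasing.

Emit:
apply_moves:
  linear:
    - [0,0,0.001]
    - [0,0,0]
    - [0,0,0]
  roll: [0,0,0]

```text
time: 14.48
tool_pos: [0.6458, -0.0595, 0.0789]
ee_rot: [0.783, 0.621, 0.0, 0.0]
wrist_force: [-0.5, -0.3, -1.6]
finger_gap: 0.518
grip_force: 25.0
```

Emit:
apply_moves:
  linear:
    - [0,0,0]
    - [0,0,0]
    - [0,0,0]
    - [0,0,-0.01]
    - [0,0,-0.03]
  roll: [0,0,0,0,0]
  jaw: 0.072

```text
time: 15.1
tool_pos: [0.6446, -0.0595, 0.1183]
ee_rot: [0.783, 0.621, -0.001, -0.001]
wrist_force: [1.1, -1.0, 0.2]
finger_gap: 0.815
grip_force: 0.0
```

Emit:
apply_moves:
  linear:
    - [0,0,-0.04]
    - [0,0,-0.03]
    - [0,0,0]
    - [0,0,0]
  roll: [0,0,0,0]
  jaw: 0.08

```text
time: 15.6
tool_pos: [0.6452, -0.0596, 0.1883]
ee_rot: [0.783, 0.621, -0.0, -0.0]
wrist_force: [-0.9, -0.6, -0.2]
finger_gap: 0.908
grip_force: 0.0
```

```bash
python3 -c "
from h import *
im,c=shot('wrist','w6')
print([ (k,fit('wrist',p,r,im,c,-1)) for k,p,r in((38,[.6595,-.0005,.088],.0105),(30,[.6716,.0502,.088],.0065))])
print(proj('wrist',[.6455,-.06,.094],c), fit('wrist',[.6455,-.06,.094],.023,im,c))
cv2.imwrite('pics/w6s.png',cv2.resize(cv2.convertScaleAbs(im[0:240,240:400,::-1],alpha=1.3),None,fx=2.5,fy=2.5))
plan([.4527,-.0122,.18],5,-13.3)"
```

```text
[(38, (array([0.6599, 0.0007, 0.088 ]), np.float64(28.57002830505371), array([0.0004, 0.0012]))), (30, (array([0.6688, 0.0398, 0.088 ]), np.float64(26.28182029724121), array([-0.0028, -0.0104])))]
[322.3663 204.7087] (array([ 0.6459, -0.0592,  0.094 ]), np.float64(23.72780418395996), array([0.0004, 0.0008]))
[ 0.6449 -0.0596  0.1877] yaw -13.158049884367127 tilt 0.10490164918165222 roll/row 0.028390023126576125 gap 0.9060198646265334 F [-0.7276  0.4903 -1.1638]
[ 0.0005 -0.0396  0.0015]
[ 0.0005 -0.0396  0.0015]
[ 0.0004 -0.0396  0.0015]
[ 0.0004 -0.0396  0.0015]
[ 0.0004 -0.0396  0.0015]
```

View pics/w6s.png

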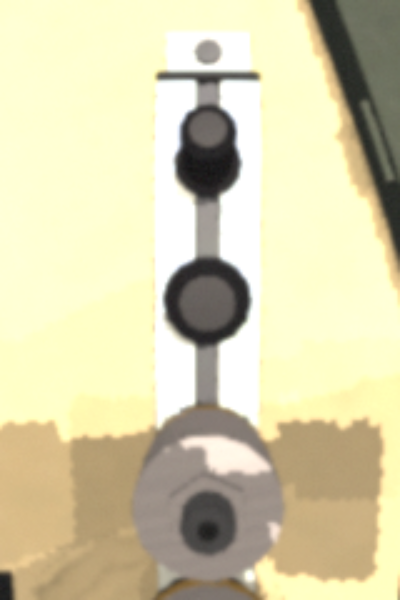

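Drill 46 hangs on spigot 3; spigot 2's flat top is at (322.7,120.3) and spigot 1's at (323.1,51.5).

```bash
python3 -c "
from h import *
c=eyes.get_calibration('wrist')
print(ray('wrist',(322.7,120.1),.088,c),ray('wrist',(323.1,51.4),.088,c))"
```

```text
[0.6595 0.0006 0.088 ] [0.6714 0.0503 0.088 ]
```

Emit:
apply_moves:
  linear:
    - [0.0005,-0.0396,0]
    - [0.0005,-0.0396,0]
    - [0.0004,-0.0396,0]
    - [0.0004,-0.0396,0]
    - [0.0004,-0.0396,0.0075]
  roll: [0,0,0,0,0]
  jaw: 0.088

```text
time: 16.27
tool_pos: [0.4517, -0.012, 0.1805]
ee_rot: [0.784, 0.621, -0.0, -0.0]
wrist_force: [0.6, 0.6, -0.1]
finger_gap: 0.998
grip_force: 0.0
```

Emit:
apply_moves:
  linear:
    - [0,0,0]
    - [0,0,0]
    - [0,0,0]
    - [0,0,0]
    - [0,0,0]
  roll: [0,0,0,0,0]

```text
time: 16.9
tool_pos: [0.4538, -0.0123, 0.1812]
ee_rot: [0.784, 0.621, 0.0, -0.0]
wrist_force: [0.5, -0.0, -0.1]
finger_gap: 0.997
grip_force: 0.0
```

```bash
python3 -c "
from h import *
im,c=shot('wrist','w7')
print(fit('wrist',[.4528,-.0122,.06],.019,im,c,rng=.006),proj('wrist',[.4528,-.0122,.06],c),proj('wrist',[.4528,-.0122,.08],c))
P=[.4528,-.0122]
for t in np.arange(0,6.28,.15):
  u=proj('wrist',[P[0]+.019*np.cos(t),P[1]+.019*np.sin(t),.06],c); cv2.circle(im,tuple(int(round(v)) for v in u),0,(255,0,0),-1)
cv2.imwrite('pics/w7c.png',cv2.resize(cv2.convertScaleAbs(im[140:240,270:370,::-1],alpha=1.3),None,fx=4,fy=4,interpolation=cv2.INTER_CUBIC))
plan([.4528,-.0122,.043],1,-13.3)"
```

```text
(array([ 0.4524, -0.009 ,  0.06  ]), np.float64(22.56207275390625), array([-0.0004,  0.0032])) [320.6883 195.3116] [320.5758 201.9458]
[ 0.4536 -0.0123  0.1812] yaw -13.1719598091357 tilt 0.006466654798668353 roll/row 0.1280401908642972 gap 0.995254288683103 F [ 0.0678  1.2828 -0.3941]
[-0.0001 -0.0008  0.1382]
```

View pics/w7c.png

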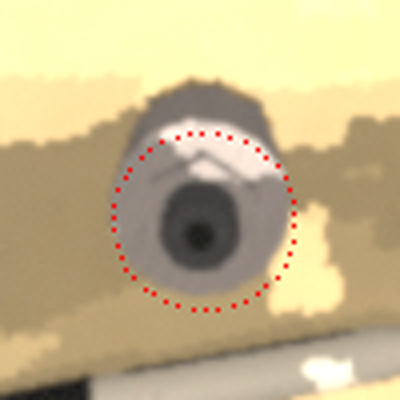

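Crop: the drill's tube top is centred about 3.5 px above my ring, i.e. ~3 mm further in +y, agreeing with the fit. Correcting.

Emit:
apply_moves:
  linear:
    - [0.0026,-0.0017,0.03]
    - [0,0,0.04]
    - [0,0,0.04]
    - [0,0,0.0275]
    - [0,0,0]
  roll: [0,0,0,0,0]

```text
time: 17.58
tool_pos: [0.4511, -0.0092, 0.0424]
ee_rot: [0.783, 0.622, -0.001, -0.001]
wrist_force: [-0.2, -0.4, -0.2]
finger_gap: 1.002
grip_force: 0.0
```

Emit:
apply_moves:
  linear:
    - [0,0,0]
    - [0,0,0]
    - [0,0,0]
    - [0,0,0]
    - [0,0,0]
  roll: [0,0,0,0,0]
  jaw: 0.028
  newtons: 25

```text
time: 18.2
tool_pos: [0.4524, -0.0094, 0.0439]
ee_rot: [0.784, 0.621, 0.0, 0.0]
wrist_force: [0.3, 0.1, -0.4]
finger_gap: 0.457
grip_force: 0.0
```

Emit:
apply_moves:
  linear:
    - [0,0,0]
    - [0,0,-0.03]
    - [0,0,-0.06]
    - [0,0,-0.056]
    - [0,0,0]
  roll: [0,0,0,0,0]

```text
time: 18.82
tool_pos: [0.4548, -0.0094, 0.193]
ee_rot: [0.784, 0.621, 0.003, 0.003]
wrist_force: [-0.5, 0.7, -2.5]
finger_gap: 0.432
grip_force: 25.0
```

```bash
python3 -c "
from h import *
plan([.6595,.0004,.19],5,-13.3)"
```

```text
[ 0.4548 -0.0094  0.193 ] yaw -13.190657851904472 tilt 0.42802018927196267 roll/row 0.02186842961910429 gap 0.43220944886598955 F [-0.4609  0.7389 -2.4671]
[0.0112 0.0394 0.0006]
[0.0113 0.0394 0.0006]
[0.0113 0.0394 0.0006]
[0.0113 0.0394 0.0006]
[0.0113 0.0394 0.0006]
```

Emit:
apply_moves:
  linear:
    - [0.0113,0.0394,0]
    - [0.0113,0.0394,0]
    - [0.0113,0.0394,0]
    - [0.0113,0.0394,0]
    - [0.0113,0.0394,0]
  roll: [0,0,0,0,0]

```text
time: 19.45
tool_pos: [0.6571, 0.0007, 0.1869]
ee_rot: [0.783, 0.621, -0.002, -0.001]
wrist_force: [0.1, 0.2, -1.9]
finger_gap: 0.426
grip_force: 25.0
```

Emit:
apply_moves:
  linear:
    - [0,0,0]
    - [0,0,0]
    - [0,0,0]
    - [0,0,0]
    - [0,0,0]
  roll: [0,0,0,0,0]

```text
time: 20.08
tool_pos: [0.6568, 0.0007, 0.19]
ee_rot: [0.784, 0.621, 0.0, 0.0]
wrist_force: [0.4, 0.1, -2.3]
finger_gap: 0.431
grip_force: 25.0
```

```bash
python3 -c "
from h import *
plan([.6595,.0004,.105],1,-13.3)"
```

```text
[0.6568 0.0007 0.19  ] yaw -13.165499501165073 tilt 0.017754764902624294 roll/row 0.13450049883492454 gap 0.4307275596072175 F [ 0.414   0.0874 -2.2557]
[0.0004 0.0027 0.085 ]
```

Emit:
apply_moves:
  linear:
    - [0.0004,0.0027,0]
    - [0,0,0.03]
    - [0,0,0.03]
    - [0,0,0.02]
    - [0,0,0.005]
  roll: [0,0,0,0,0]

```text
time: 20.7
tool_pos: [0.6591, 0.0005, 0.1035]
ee_rot: [0.783, 0.621, -0.001, -0.001]
wrist_force: [-0.3, 0.7, -1.2]
finger_gap: 0.433
grip_force: 25.0
```

Emit:
apply_moves:
  linear:
    - [0,0,0.006]
    - [0,0,0.008]
    - [0,0,0.007]
    - [0,0,0.004]
    - [0,0,0.001]
  roll: [0,0,0,0,0]

```text
time: 21.32
tool_pos: [0.6596, 0.0006, 0.0785]
ee_rot: [0.783, 0.621, -0.0, -0.0]
wrist_force: [0.4, 0.2, -1.4]
finger_gap: 0.43
grip_force: 25.0
```

Emit:
apply_moves:
  linear:
    - [0,0,0]
    - [0,0,0]
    - [0,0,0]
  roll: [0,0,0]

```text
time: 21.7
tool_pos: [0.6599, 0.0006, 0.0789]
ee_rot: [0.783, 0.621, 0.0, 0.0]
wrist_force: [-0.6, 0.3, -1.8]
finger_gap: 0.427
grip_force: 25.0
```

Emit:
apply_moves:
  linear:
    - [0,0,0]
    - [0,0,0]
    - [0,0,0]
    - [0,0,-0.01]
    - [0,0,-0.03]
  roll: [0,0,0,0,0]
  jaw: 0.06

```text
time: 22.32
tool_pos: [0.6587, 0.0005, 0.1183]
ee_rot: [0.783, 0.621, -0.001, -0.001]
wrist_force: [0.9, -0.7, -0.3]
finger_gap: 0.683
grip_force: 0.0
```

Emit:
apply_moves:
  linear:
    - [0,0,-0.04]
    - [0,0,-0.03]
    - [0,0,0]
    - [0,0,0]
    - [0,0,0]
  roll: [0,0,0,0,0]

```text
time: 22.95
tool_pos: [0.6589, 0.0004, 0.1873]
ee_rot: [0.783, 0.621, -0.001, -0.001]
wrist_force: [-0.3, -0.6, -0.0]
finger_gap: 0.679
grip_force: 0.0
```

```bash
python3 -c "
from h import *
im,c=shot('wrist','w8')
S=[.6714,.0503,.088]
print(fit('wrist',S,.0065,im,c,-1,rng=.006))
cv2.imwrite('pics/w8s.png',cv2.resize(cv2.convertScaleAbs(im[60:260,240:440,::-1],alpha=1.3),None,fx=3,fy=3,interpolation=cv2.INTER_CUBIC))
o,r=tool();print(o['time'])
plan([.4511,.1671,.18],5,-13.3)"
```

```text
(array([0.6738, 0.0513, 0.088 ]), np.float64(20.88356590270996), array([0.0024, 0.001 ]))
23.0
[0.659  0.0005 0.1874] yaw -13.157597355792507 tilt 0.1289595482618714 roll/row 0.028480528841498653 gap 0.6808276615159568 F [-0.1686  0.7688 -1.4204]
[ 0.023  -0.0481  0.0015]
[ 0.023  -0.0481  0.0015]
[ 0.0229 -0.0481  0.0015]
[ 0.0229 -0.0481  0.0015]
[ 0.0229 -0.0481  0.0015]
```

View pics/w8s.png

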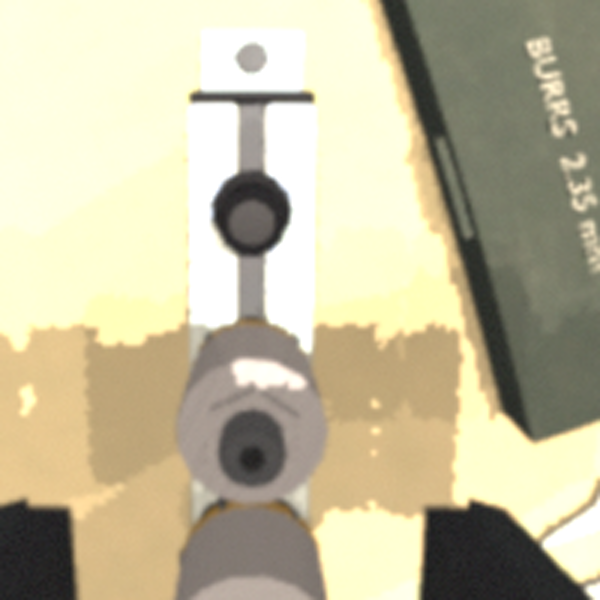

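Drill 38 hangs on spigot 2; spigot 1's flat top is at (323.5,133.8). On to the last drill.

```bash
python3 -c "
from h import *
c=eyes.get_calibration('wrist')
print(ray('wrist',(323.5,133.8),.088,c))"
```

```text
[0.6718 0.0508 0.088 ]
```

Emit:
apply_moves:
  linear:
    - [0.023,-0.0481,0]
    - [0.023,-0.0481,0]
    - [0.0229,-0.0481,0]
    - [0.0229,-0.0481,0]
    - [0.0229,-0.0481,0.0075]
  roll: [0,0,0,0,0]
  jaw: 0.075

```text
time: 23.62
tool_pos: [0.4504, 0.168, 0.1811]
ee_rot: [0.784, 0.621, 0.0, -0.0]
wrist_force: [0.2, 0.9, -0.3]
finger_gap: 0.848
grip_force: 0.0
```

Emit:
apply_moves:
  linear:
    - [0,0,0]
    - [0,0,0]
    - [0,0,0]
    - [0,0,0]
    - [0,0,0]
  roll: [0,0,0,0,0]

```text
time: 24.25
tool_pos: [0.4521, 0.1666, 0.1812]
ee_rot: [0.784, 0.621, -0.0, -0.0]
wrist_force: [-0.1, 0.3, 0.2]
finger_gap: 0.85
grip_force: 0.0
```

```bash
python3 -c "
from h import *
im,c=shot('wrist','w9')
P=[.4511,.1671]
print(fit('wrist',P+[.06],.015,im,c,rng=.006))
for t in np.arange(0,6.28,.15):
  u=proj('wrist',[P[0]+.015*np.cos(t),P[1]+.015*np.sin(t),.06],c); cv2.circle(im,tuple(int(round(v)) for v in u),0,(255,0,0),-1)
cv2.imwrite('pics/w9c.png',cv2.resize(cv2.convertScaleAbs(im[140:240,270:370,::-1],alpha=1.3),None,fx=4,fy=4,interpolation=cv2.INTER_CUBIC))
plan(P+[.043],1,-13.3)"
```

```text
(array([0.4513, 0.1707, 0.06  ]), np.float64(26.78662109375), array([0.0002, 0.0036]))
[0.452  0.1667 0.1811] yaw -13.207729523102843 tilt 0.0038759909341278004 roll/row 0.09227047689715562 gap 0.8491599365526085 F [ 0.0574 -0.3852  0.5361]
[ 0.0002 -0.0009  0.1381]
```

View pics/w9c.png

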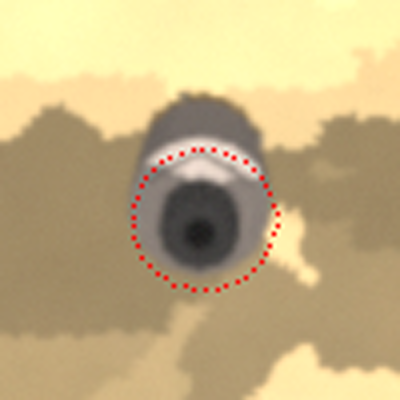

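Crop: tube top centred ~3.3 px above and 1 px left of the ring, so about +3 mm tool x.

Emit:
apply_moves:
  linear:
    - [0.003,-0.0014,0.03]
    - [0,0,0.04]
    - [0,0,0.04]
    - [0,0,0.0275]
    - [0,0,0]
  roll: [0,0,0,0,0]

```text
time: 24.92
tool_pos: [0.4498, 0.1698, 0.0423]
ee_rot: [0.783, 0.622, -0.002, -0.0]
wrist_force: [-0.1, 0.5, 0.1]
finger_gap: 0.851
grip_force: 0.0
```

Emit:
apply_moves:
  linear:
    - [0,0,0]
    - [0,0,0]
    - [0,0,0]
    - [0,0,0]
    - [0,0,0]
  roll: [0,0,0,0,0]
  jaw: 0.02
  newtons: 25

```text
time: 25.55
tool_pos: [0.4511, 0.1703, 0.0439]
ee_rot: [0.783, 0.621, 0.0, 0.0]
wrist_force: [0.2, -0.0, 1.5]
finger_gap: 0.319
grip_force: 25.0
```

Emit:
apply_moves:
  linear:
    - [0,0,0]
    - [0,0,0]
    - [0,0,0]
  roll: [0,0,0]

```text
time: 25.92
tool_pos: [0.4511, 0.1703, 0.0439]
ee_rot: [0.783, 0.621, 0.0, 0.0]
wrist_force: [-1.4, -0.4, 6.0]
finger_gap: 0.321
grip_force: 25.0
```

Emit:
apply_moves:
  linear:
    - [0,0,-0.03]
    - [0,0,-0.06]
    - [0,0,-0.056]
    - [0,0,0]
    - [0,0,0]
  roll: [0,0,0,0,0]

```text
time: 26.55
tool_pos: [0.4505, 0.1697, 0.1889]
ee_rot: [0.784, 0.621, -0.001, -0.0]
wrist_force: [0.6, -0.5, -1.2]
finger_gap: 0.321
grip_force: 25.0
```

```bash
python3 -c "
from h import *
plan([.6716,.0506,.19],5,-13.3)"
```

```text
[0.4505 0.1697 0.1889] yaw -13.181544216364191 tilt 0.07115802478552527 roll/row 0.023691156727161912 gap 0.32110103537132245 F [ 0.6318 -0.534  -1.2227]
[-0.0131  0.0485 -0.0002]
[-0.0131  0.0485 -0.0002]
[-0.0131  0.0485 -0.0002]
[-0.013   0.0485 -0.0002]
[-0.013   0.0485 -0.0002]
```

Emit:
apply_moves:
  linear:
    - [-0.0131,0.0485,0]
    - [-0.0131,0.0485,0]
    - [-0.0131,0.0485,0]
    - [-0.013,0.0485,0]
    - [-0.013,0.0485,0]
  roll: [0,0,0,0,0]

```text
time: 27.18
tool_pos: [0.6723, 0.0505, 0.1866]
ee_rot: [0.783, 0.622, -0.002, -0.001]
wrist_force: [0.4, 0.2, -0.3]
finger_gap: 0.323
grip_force: 25.0
```

Emit:
apply_moves:
  linear:
    - [0,0,0]
    - [0,0,0]
    - [0,0,0]
    - [0,0,0]
    - [0,0,0]
  roll: [0,0,0,0,0]

```text
time: 27.8
tool_pos: [0.672, 0.0518, 0.1899]
ee_rot: [0.783, 0.622, 0.0, 0.0]
wrist_force: [0.1, -0.6, -0.8]
finger_gap: 0.321
grip_force: 25.0
```

```bash
python3 -c "
from h import *
im,c=shot('wrist','w10')
o,r=tool();p=np.array(o['tool_pos'])
for z in(.056,-.004,-.044):
  pass
for h,rr,col in((-.0439,.015,(255,0,0)),(.0161,.015,(0,255,0))):
 for t in np.arange(0,6.28,.15):
  u=proj('wrist',[p[0]+rr*np.cos(t),p[1]+rr*np.sin(t),p[2]+h],c); cv2.circle(im,tuple(int(round(v)) for v in u),0,col,-1)
cv2.imwrite('pics/w10c.png',cv2.resize(cv2.convertScaleAbs(im[170:300,260:400,::-1],alpha=1.6),None,fx=4,fy=4,interpolation=cv2.INTER_CUBIC))
plan([.6716,.0506,.105],1,-13.3)"
```

```text
[0.6721 0.0517 0.1899] yaw -13.138235970926228 tilt 0.012683517667646397 roll/row 0.16176402907376541 gap 0.31955816553573974 F [ 0.1768 -0.3518 -0.8713]
[-0.0012 -0.0002  0.0849]
```

View pics/w10c.png

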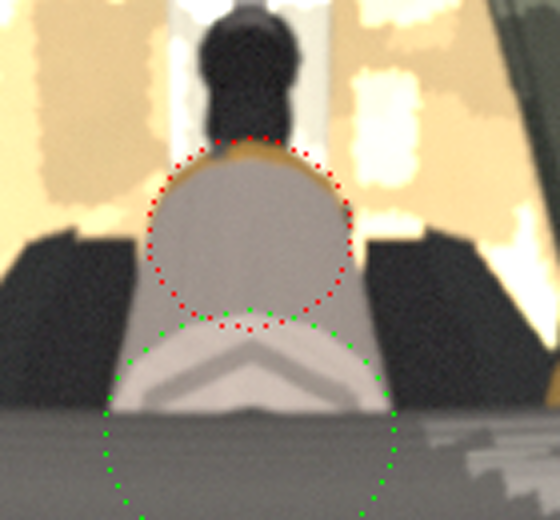

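The crop shows the held drill upright, its rim and top lying on the predicted rings, so it is centred under the TCP. Lowering.

Emit:
apply_moves:
  linear:
    - [-0.0012,0,0]
    - [0,0,0.03]
    - [0,0,0.03]
    - [0,0,0.02]
    - [0,0,0.005]
  roll: [0,0,0,0,0]

```text
time: 28.48
tool_pos: [0.6713, 0.0501, 0.1034]
ee_rot: [0.783, 0.621, -0.001, -0.001]
wrist_force: [-0.0, 0.5, 0.1]
finger_gap: 0.321
grip_force: 25.0
```

Emit:
apply_moves:
  linear:
    - [0,0,0.006]
    - [0,0,0.008]
    - [0,0,0.007]
    - [0,0,0.004]
    - [0,0,0.001]
  roll: [0,0,0,0,0]

```text
time: 29.1
tool_pos: [0.6719, 0.0503, 0.0784]
ee_rot: [0.783, 0.621, -0.0, -0.0]
wrist_force: [0.1, -0.8, -1.0]
finger_gap: 0.324
grip_force: 25.0
```

Emit:
apply_moves:
  linear:
    - [0,0,0]
    - [0,0,0]
    - [0,0,0]
  roll: [0,0,0]

```text
time: 29.48
tool_pos: [0.6721, 0.0503, 0.0789]
ee_rot: [0.783, 0.621, 0.0, 0.0]
wrist_force: [-0.1, 0.3, -1.2]
finger_gap: 0.325
grip_force: 25.0
```

Emit:
apply_moves:
  linear:
    - [0,0,0]
    - [0,0,0]
    - [0,0,0]
    - [0,0,-0.01]
    - [0,0,-0.03]
  roll: [0,0,0,0,0]
  jaw: 0.05

```text
time: 30.1
tool_pos: [0.6709, 0.0501, 0.1182]
ee_rot: [0.783, 0.621, -0.001, -0.001]
wrist_force: [0.1, 0.3, -0.6]
finger_gap: 0.568
grip_force: 0.0
```

Emit:
apply_moves:
  linear:
    - [0,0,-0.04]
    - [0,0,-0.04]
    - [-0.03,-0.05,0]
    - [-0.03,-0.05,0]
    - [-0.03,-0.05,0]
  roll: [0,0,0,0,0]

```text
time: 30.72
tool_pos: [0.504, -0.0037, 0.1994]
ee_rot: [0.783, 0.621, 0.0, 0.001]
wrist_force: [0.4, -0.3, 0.5]
finger_gap: 0.568
grip_force: 0.0
```

Emit:
apply_moves:
  linear:
    - [-0.03,-0.03,0]
    - [-0.03,-0.03,0]
    - [-0.03,-0.02,0]
    - [0,0,0]
    - [0,0,0]
  roll: [0,0,0,0,0]

```text
time: 31.35
tool_pos: [0.4081, -0.0722, 0.1994]
ee_rot: [0.783, 0.621, 0.001, 0.001]
wrist_force: [-0.1, -0.5, 0.8]
finger_gap: 0.568
grip_force: 0.0
```

```bash
python3 -c "
from h import *
im,c=shot('scene','s9')
im=im.copy()
for k,s in {30:(.6717,.0506),38:(.6595,.0005),46:(.6455,-.06),55:(.6294,-.1297)}.items():
  for z in(.094,.114): print(k,proj('scene',[*s,z],c))
cv2.imwrite('pics/s9c.png',cv2.resize(cv2.convertScaleAbs(im[100:300,280:480,::-1],alpha=1.5),None,fx=3,fy=3,interpolation=cv2.INTER_CUBIC))
"
```

```text
30 [329.9944 135.309 ]
30 [330.0081 128.3995]
38 [341.0749 150.5087]
38 [341.2595 143.6273]
46 [355.6225 169.9226]
46 [356.0461 163.0962]
55 [373.7641 194.1105]
55 [374.5088 187.3834]
```

View pics/s9c.png

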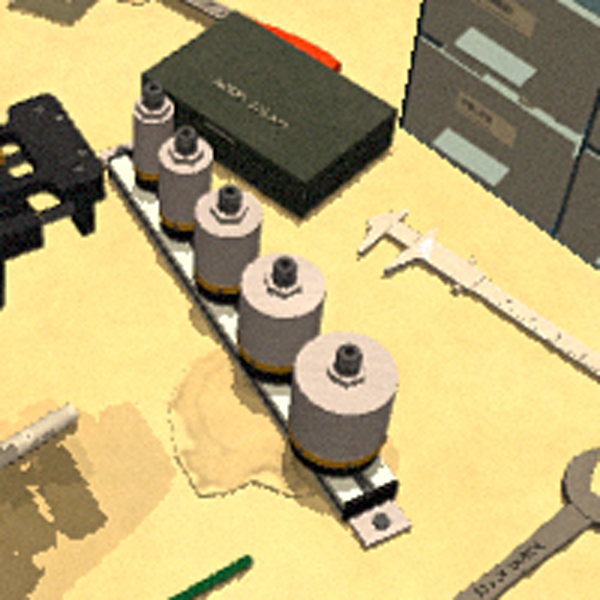

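The scene crop shows all four drills upright on their spigots in order of size. Their shank tops are where hanging home predicts (the 30 mm one at about 331,129 against 330,128), and the gripper is clear.

```bash
python3 -c "
from h import *
print(job.sign_off())"
```

```text
the job is handed in; nothing more can be done
None
```

All four drills hang upright and fully home on their own spigots, in order of size. The 64 mm drill was not touched, and I handed the job in at about 31 s; sign-off returned no verdict.

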